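Push the tablet grinder onto its charging pad, mesh its grinding head and keep it pressed

ROBOT

A 7-joint arm with a two-finger parallel gripper is mounted at the origin on the work surface. World frame = base frame: x ahead of the robot, y to its left, z up, the work surface at z = 0. Lengths are in mm, angles in rad, forces in N, time in s.
With the tool pointing down it reaches from about 425 to 875 mm from the base axis. Payload 4.7 kg.
Tool frame: the origin (TCP) lies at the centre of the arm's flange, where the gripper is bolted on; the fingertips stand 173 mm ahead of it and the grasp point (between the pads) lies 155 mm ahead of it (robot.tcp_to_tips is the distance from the TCP to the fingertips, in mm); z points along the fingers, y is the line along which they close (so a half turn about z gives the same grasp; the last joint's range is limited). The gripper opens to 85 mm and grips with 20 to 120 N. Pads are 22 mm wide; open, the fingers measure 114 mm over their backs; the gripper's body (76 mm by 85 mm) begins 54 mm behind the grasp point. The pads swing forward as they close: fully open they stand 13 mm farther back than shut.
Start: joints at [-1.239, 0.321, -0.07, 1.45, 0.023, 1.371, -0.057], TCP at [203.126, 617.452, 404.749] pointing down, gripper open.
Joint ranges: [-2.86, 2.86], [-0.3, 2.09], [-1.38, 1.24], [0.06, 2.45], [-1.56, 4.7], [0.09, 2.05], [-2.69, 2.69]. Speed limits (rad/s): [2.57, 2.57, 3.14, 3.14, 3.14, 3.14, 3.14].

INTERFACE

Orientations are given as a unit quaternion [w, x, y, z].
In Python, from workcell import robot gives the robot as it stands.
- The arm moves only by the tool arm_command, never from a script. Its argument "moves" is one flat list of numbers, 6 for each row, row after row: the shift along the tool's x, y, z in mm, then the turn, a rotation vector about the tool's x, y, z in rad. A call has 1 to 5 rows; each row is the pose to reach, as a shift and turn from the pose commanded when the call began, along the tool's axes at that moment; what a row does not reach only later rows make up. A row lasts 1/10 s, in which the tool goes at most 50 mm and 8.59 degrees, less where a joint would pass 70% of its speed; a pose out of reach is approached as far as the arm can. A call with a gripper value outside its range is refused whole. "jaw" is the opening, from 0 (shut) to 1 (fully open), set as the call begins (left out, the last holds). The fingers move at their own pace and stop on an object; the grip force is fixed at half the most. Time passes only in rows, so rows that repeat a pose let the fingers close. It gives the time, the measured TCP pose, the force and the opening at its end, in the units of the state.
- robot.get_obs(): the state, without advancing time (a new reading comes with each control period).
- robot.get_image(name): name is "side" or "top"; returns a dict with "pixels" (480x640x3 uint8, red, green, blue), "fov_y" (degrees; the focal length in pixels is half the picture's height over the tangent of half this angle, whatever the lens; pixels are square), "cx", "cy" (the principal point, pixels), "origin" and "rotation" of the camera in the world. Camera axes: x right, y up, looking along -z (the intrinsics and any distortion apply to the point x, -y, -z); pixel columns grow to the right and rows downward; lengths in mm; the calibration is good to about 2 mm. A picture is of the moment at which its call begins. There is no depth.
- robot.job_done(): hands the job in, once; it reports no verdict.
The state is a dict: "time_s": time; "joint_positions": joint angles; "dq": joint speeds; "joint_torque": joint torques, N m; "tool_pos": TCP position; "ee_rot": TCP orientation; "wrist_force": force on the tool from outside, world axes, zero at the start; "moment": the same for the moment, N m; "gripper_width": finger opening in mm.
Only numpy, scipy, OpenCV 4.12 (cv2) and the standard library are available. Lean on these libraries where they do the work, as an engineer would, in place of code of your own. Each camera call takes 0.05 s, during which the arm holds its last target. There are 200 camera calls.

TASK

First push the loose vitamin-tablet grinder base across the panel, without lifting it, until it stands still and completely covers the round white charging pad. Then take the orange grinding head out of its grey cup, turn it until its steel splines mesh with the cross-shaped socket on top of the base, slide it home and press it down against the spring until its orange collar sits on the base's white top; finish while still holding it pressed down there (do not let go), and leave the other things on the panel alone.

Things in the scene. Friction and masses are not known exactly. Their poses are not given: they have to be found in the camera images.
- base: Tablet grinder base, loose, 0.8 kg, 66 mm high: blue round foot 110 mm in diameter, 26 mm high, under a black square turret 60 x 60 mm with a white top (26 to 66 mm height). Origin: centre of the underside, z up; x and y parallel to the turret's sides.
- socket (a point): Centre of the socket's mouth, on the turret's top, 66 mm above the base's underside; axes as the base. Cross-shaped spline socket, 40 mm deep: two slots along x and y, each 38 mm long and 8 mm wide, with an 18 x 18 mm square hole at the crossing. It takes the head at any of its four quarter turns.
- pad: Round white charging pad with a green centre, 74 mm in diameter, flush with the panel (its edge does not hinder sliding). Origin: its centre at panel level.
- cup: Grey plastic parking cup, fixed, outer diameter 60 mm (56 at the rim), 45 mm high, mouth 44 mm wide. Origin: centre of its underside. The grinding head stands upright in it, its collar resting on the rim.
- head: Grinding head, loose, 120 g, 80 mm long, upright. Origin: the tip (lowest point) of its stem, on the axis; z up. Steel stem 14 mm thick with tapered nose; four splines, a cross along x and y, 34 mm across, 5 mm thick, slimmer at the lower end, from 12 to 38 mm above the tip; orange collar 48 mm in diameter from 38 to 44 mm; orange grip bar from 44 to 80 mm.
- grip (a point): Middle of the head's orange grip bar, on the axis 62 mm above the stem's tip; axes as the head. The bar is 50 mm long along x, 18 mm wide across y, 36 mm high. Tip depth below the turret's top: 12 mm while unmeshed splines ride on it, 30 mm when meshed and resting on the plunger, 38 mm when home, collar on the turret's top.
- plunger (a joint): Spring plunger (start switch) in the base's socket: 0 m at rest (its top 30 mm below the turret's top), growing as it is pressed down, 0.008 with the head home. It needs 3 N to start moving and 9 N at 0.008; it springs back when the pressing ends.
- jar: Bystander: green plastic vitamin jar with yellow lid, 60 mm in diameter, 95 mm high. Origin: centre of the underside.
- bracelet: Bystander: steel bracelet lying flat, 68 mm in diameter, 9 mm high. Origin: centre of the underside.
- hairbrush: Bystander: yellow plastic hairbrush lying bristles up, 200 mm long, 55 mm wide, 32 mm high. Origin: between handle (towards -x) and brush head (towards +x), on the underside.
- tin: Bystander: aluminium snuff tin, 56 mm in diameter, 20 mm high. Origin: centre of the underside.
Not all that is in view belongs to the job. Leave any red or yellow look-alike of the base alone. There is more than one size of the head; the job needs the smaller.

How it is judged:
By the outcome, as a careful person would: the job done as asked, in the order asked, and still so for the second after the job is handed in, while the arm keeps its last pose, push and grip.
It also fails if it takes over 64 s, if anything falls off the work surface, if the arm or the gripper's body presses on something with over 40 N, if the wrist force passes 120 N, or if a joint passes its speed limit or range.

## Working session

There is one attempt and no reset: what is moved stays moved. The work goes in short steps, Python scripts to look and compute and a tool call to move; the robot and the scene stay as the last step left them, time stands still between calls to the robot, and variables do not carry over. Pictures are saved under pics/ and viewed, on a budget of 10 in all, crops included, one or two more only if the job needs it, and the job is handed in when it is done.

Besides the shell and the picture viewer there is one more tool, called after "Call:" as name(argument=value, ...), one argument or row to a line, values as JSON. arm_command: Moves the arm, as the interface text tells. Its arguments: {"type":"object","properties":{"moves":{"type":"array"},"jaw":{"type":"number"}},"required":["moves"]}

```bash
mkdir -p pics; ls; python3 - <<'E'
from workcell import robot
import cv2, numpy as np
for n in ("top","side"):
    d=robot.get_image(n); cv2.imwrite(f"pics/{n}0.png",d["pixels"][:,:,::-1])
    print(n,{k:(np.round(v,4).tolist() if hasattr(v,'__len__') else v) for k,v in d.items() if k!="pixels"})
print(robot.get_obs())
E
```

```text
pics
top {'fov_y': 54.6971046197748, 'cx': 330.2864490262496, 'cy': 241.94193054124727, 'origin': [343.2954, -68.7023, 1090.2133], 'rotation': [0.705, 0.084, -0.0817, -0.6995]}
side {'fov_y': 54.22463637960544, 'cx': 325.85565964588795, 'cy': 234.37979978717792, 'origin': [460.293, 495.6325, 747.6768], 'rotation': [-0.0991, -0.0348, 0.3548, 0.929]}
{'time_s': 0.1, 'joint_positions': array([-1.23888053,  0.32178263, -0.07012043,  1.45159625,  0.02261339,
        1.37080891, -0.05692741]), 'dq': array([-7.79000065e-05, -1.50329420e-03, -8.00145085e-04, -2.09896282e-03,
        2.61068995e-04,  1.19260680e-04,  7.05138414e-04]), 'joint_torque': array([ 3.88696520e-06, -4.94877326e+01, -3.83694023e-01, -3.15210056e+01,
        1.31449127e-02,  7.51019397e-03, -2.42918833e-05]), 'tool_pos': array([203.07334982, 617.26091728, 403.68925157]), 'ee_rot': array([-9.46458216e-05,  1.58221152e-01,  9.87403287e-01, -8.98740145e-04]), 'wrist_force': array([-0.32471139,  0.12689856, -1.14540812]), 'moment': array([-0.00151342,  0.01943103, -0.02906828]), 'gripper_width': 85.67314943124931}
```

View pics/top0.png

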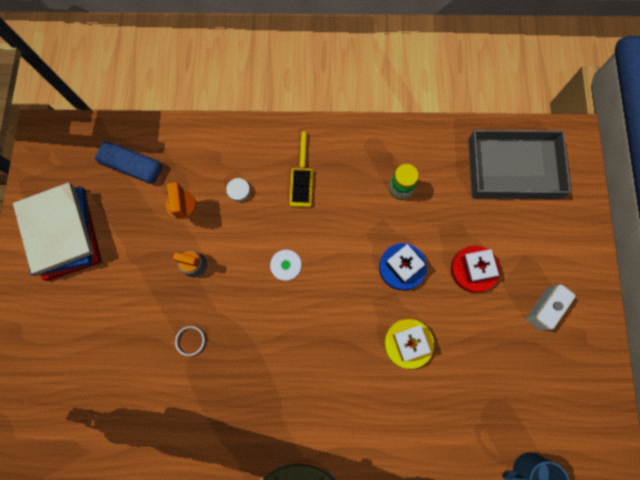

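View pics/side0.png

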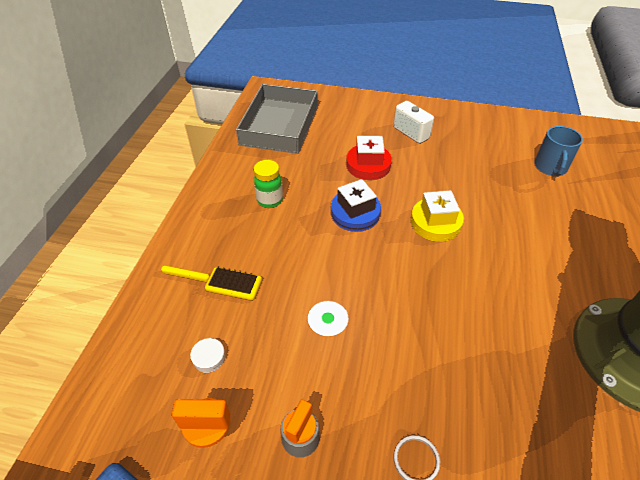

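The top view shows three look-alike bases: blue foot with black turret at (404,266), red at (476,269) and yellow at (410,343). The job's base is the blue one. There are two orange heads: one in the grey cup at (190,263), and a larger one at (180,202). The pad is at (286,265). I'll confirm with a crop and measure.

```bash
cat > h.py <<'E'
import numpy as np, cv2
from scipy.spatial.transform import Rotation as R
from workcell import robot
class Cam:
    def __init__(s,n):
        d=robot.get_image(n); s.im=d["pixels"]; s.bgr=s.im[:,:,::-1].copy(); s.hsv=cv2.cvtColor(s.bgr,cv2.COLOR_BGR2HSV)
        s.f=240/np.tan(np.radians(d["fov_y"])/2); s.c=np.array([d["cx"],d["cy"]]); s.o=np.array(d["origin"]); q=d["rotation"]
        s.R=R.from_quat([q[1],q[2],q[3],q[0]]).as_matrix()
    def unproj(s,uv,z):
        uv=np.atleast_2d(uv).astype(float); p=(uv-s.c)/s.f
        r=np.c_[p[:,0],-p[:,1],-np.ones(len(p))]@s.R.T
        return s.o+r*((z-s.o[2])/r[:,2])[:,None]
    def proj(s,X):
        p=(np.atleast_2d(X)-s.o)@s.R; return s.c+s.f*np.c_[p[:,0],-p[:,1]]/-p[:,2:]
    def pts(s,lo,hi,box):
        x0,y0,x1,y1=box; m=cv2.inRange(s.hsv,np.array(lo),np.array(hi)); k=np.zeros_like(m); k[y0:y1,x0:x1]=m[y0:y1,x0:x1]
        n,l,st,_=cv2.connectedComponentsWithStats(k)
        i=1+np.argmax(st[1:,4]); v,u=np.where(l==i); return np.c_[u,v]
def rect(P):
    (c,wh,a)=cv2.minAreaRect(P[:,:2].astype(np.float32)); return np.round(c,1),np.round(wh,1),round(a,1)
E
python3 - <<'E'
from h import *
T,S=Cam("top"),Cam("side")
W=([0,0,150],[180,70,255])
for n,c,bt,bp in (("top",T,(380,235,430,292),(265,245,307,285)),("side",S,(325,170,385,235),(300,295,355,342))):
    p=c.pts(*W,bt); print(n,"turret",len(p),rect(c.unproj(p,66)))
    p=c.pts(*W,bp); h=cv2.convexHull(p.astype(np.int32))[:,0]; print(" pad",rect(c.unproj(h,0)),cv2.minEnclosingCircle(c.unproj(h,0)[:,:2].astype(np.float32)))
    p=c.pts([100,120,30],[130,255,255],bt); h=cv2.convexHull(p.astype(np.int32))[:,0]; print(" foot@26",cv2.minEnclosingCircle(c.unproj(h,26)[:,:2].astype(np.float32)))
def crop(c,b,k): return cv2.resize(c.bgr[b[1]:b[3],b[0]:b[2]],None,fx=k,fy=k,interpolation=cv2.INTER_CUBIC)
a=crop(T,(155,175,225,285),5)   #350x550
b=crop(S,(165,390,335,465),2.6)
b=crop(S,(265,380,335,460),5); d=crop(S,(325,170,395,235),3); 
H=np.zeros((600,800,3),np.uint8); H[:550,:350]=a; H[:400,360:710]=b; H[402:402+195,360:570]=d
H[402:402+180,580:790]=crop(T,(370,235,440,295),3)
cv2.imwrite("pics/crop1.png",H)
E
```

```text
top turret 571 (array([ 543.1, -234.2]), array([59.9, 60.2]), 39.6)
 pad (array([546.9,  43.7]), array([73. , 71.8]), 1.3) ((547.8546752929688, 43.097259521484375), 37.772342681884766)
 foot@26 ((540.802001953125, -233.49856567382812), 55.18998718261719)
side turret 544 (array([ 545.2, -232.5]), array([62.4, 64.1]), 40.2)
 pad (array([549.6,  42.3]), array([72.4, 72.6]), 12.2) ((549.4811401367188, 42.2861213684082), 37.489112854003906)
 foot@26 ((543.9437866210938, -225.0124969482422), 58.14619064331055)
```

View pics/crop1.png

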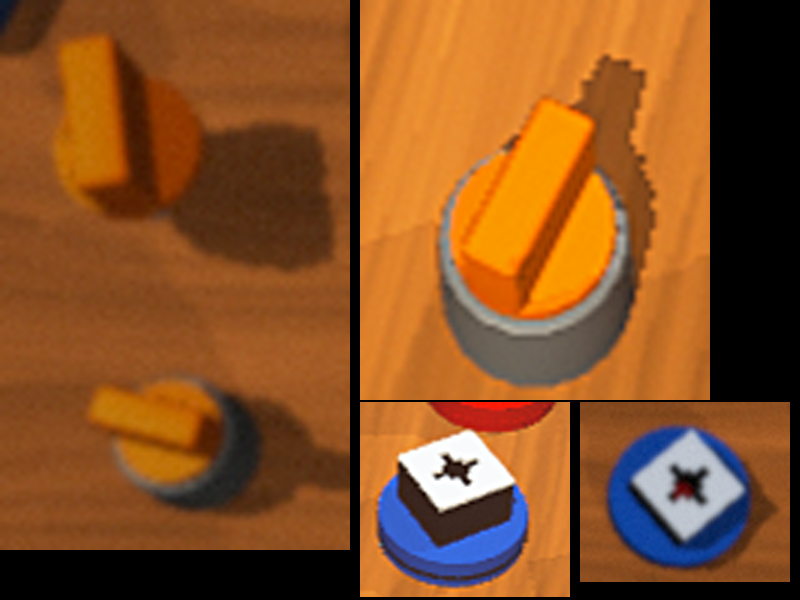

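Confirmed: the small head is in the grey cup, with its bar about 50 mm long. The base is the blue foot with black turret at (544,-233), yaw about 40°, sizes matching. The pad is at (548.5,43). Next I'll locate the head bar and the red neighbour's clearance.

```bash
python3 - <<'E'
from h import *
T,S=Cam("top"),Cam("side")
side=np.array([(548,98),(594,123),(515,268),(465,243)])-[360,0]; side=(side+.5)/5-.5+[265,380]
top=(np.array([(98,385),(200,420),(190,447),(88,415)])+.5)/5-.5+[155,175]
for c,p in ((T,top),(S,side)): print(rect(c.unproj(p,87)))
for c,b in ((T,(450,235,505,295)),(S,(340,130,395,182))):
    p=c.pts([0,150,60],[6,255,255],b); h=cv2.convexHull(p.astype(np.int32))[:,0]; print("red",cv2.minEnclosingCircle(c.unproj(h,26)[:,:2].astype(np.float32)))
p=S.pts([0,0,60],[180,75,200],(270,385,335,460)); h=cv2.convexHull(p.astype(np.int32))[:,0]; print("cup rim",rect(S.unproj(h,45)))
for n,b in (("tin",(215,170,260,210)),("jar",(390,160,420,200))): pass
print(T.unproj([[303,207],[238,189],[190,341],[180,215]],[0]*4))
E
```

```text
(array([544.9, 259.5]), array([49.1, 13.9]), 73.1)
(array([545.5, 260.1]), array([46.2, 15.6]), 74.3)
red ((536.7933959960938, -400.9279479980469), 57.129737854003906)
red ((539.9425659179688, -387.6558532714844), 66.04591369628906)
cup rim (array([542. , 273.3]), array([54.7, 54.8]), 17.7)
[[691.94341626   3.81844156   0.        ]
 [737.57972593 166.3677564    0.        ]
 [367.36851238 256.71584119   0.        ]
 [669.18999683 304.9688144    0.        ]]
```

Call:
arm_command(
  moves=[-205,-124.5,0,0,0,0.7,-205,-124.5,0,0,0,0.7,-205,-124.5,0,0,0,0.7,-205,-124.5,0,0,0,0.7,-205,-124.5,0,0,0,0.7],
  jaw=0.6,
)

```text
time_s: 0.8
tool_pos: [361.1, 432.3, 405.0]
ee_rot: [0.0, 0.491, 0.871, 0.0]
wrist_force: [0.9, 0.1, 0.8]
gripper_width: 50.9
```

Call:
arm_command(
  moves=[-235,37,0,0,0,0.553,-235,37,0,0,0,0.553,-235,37,0,0,0,0.553,-235,37,0,0,0,0.553,-235,37,0,0,0,0.553],
)

```text
time_s: 1.3
tool_pos: [515.7, 251.3, 405.1]
ee_rot: [0.001, 0.709, 0.705, 0.0]
wrist_force: [-0.6, 0.0, 0.3]
gripper_width: 51.1
```

Call:
arm_command(
  moves=[-240,12,0,0,0,0,-240,12,0,0,0,0,-240,12,0,0,0,0,-240,12,0,0,0,0,-240,12,0,0,0,0],
)

```text
time_s: 1.8
tool_pos: [525.5, 11.2, 405.0]
ee_rot: [0.0, 0.708, 0.706, 0.0]
wrist_force: [1.1, 0.9, -0.3]
gripper_width: 51.1
```

Call:
arm_command(
  moves=[-240,13,0,0,0,0,-240,13,0,0,0,0,-240,13,0,0,0,0,-240,13,0,0,0,0,-240,13,0,0,0,0],
)

```text
time_s: 2.3
tool_pos: [538.2, -228.5, 405.2]
ee_rot: [0.001, 0.708, 0.706, 0.0]
wrist_force: [-0.4, 0.0, -0.5]
gripper_width: 51.1
```

Call:
arm_command(
  moves=[-45,3,0,0,0,0,-87,5,0,0,0,0,-87,5,40,0,0,0,-87,5,80,0,0,0,-87,5,100,0,0,0],
)

```text
time_s: 2.8
tool_pos: [542.9, -312.0, 301.0]
ee_rot: [-0.002, 0.707, 0.707, -0.001]
wrist_force: [0.4, 0.6, -0.1]
gripper_width: 51.6
```

Call:
arm_command(
  moves=[0,0,30,0,0,0,0,0,60,0,0,0,0,0,60,0,0,0],
)

```text
time_s: 3.1
tool_pos: [542.4, -310.9, 240.4]
ee_rot: [-0.004, 0.707, 0.707, -0.001]
wrist_force: [-1.4, 0.1, -0.1]
gripper_width: 51.4
```

```bash
python3 - <<'E'
from h import *
T,S=Cam("top"),Cam("side")
o=robot.get_obs(); print(o["tool_pos"],o["ee_rot"],o["gripper_width"])
H=np.zeros((480,780,3),np.uint8)
H[:,:400]=cv2.resize(T.bgr[200:320,360:460],None,fx=4,fy=4,interpolation=cv2.INTER_CUBIC)
H[:,400:780]=cv2.resize(S.bgr[110:230,310:405],None,fx=4,fy=4,interpolation=cv2.INTER_CUBIC)
cv2.imwrite("pics/c2.png",H)
E
```

```text
[ 543.97483881 -312.44149785  244.981942  ] [-2.01854016e-04  7.07081269e-01  7.07132235e-01 -2.00720545e-04] 51.09874862390447
```

View pics/c2.png

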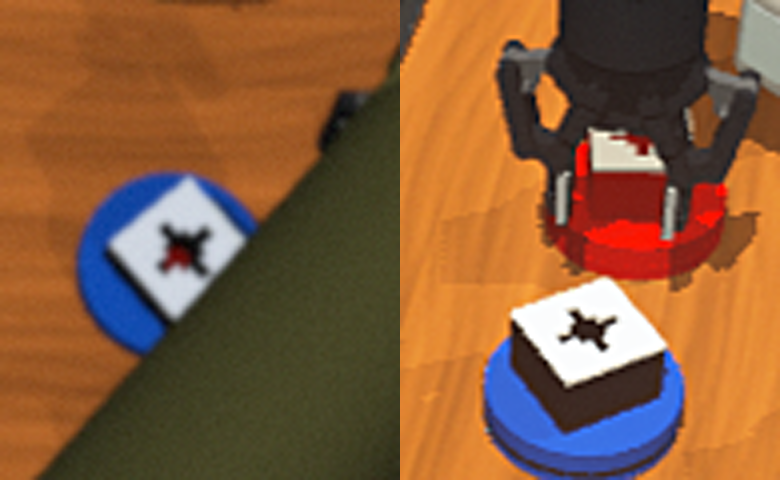

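Call:
arm_command(
  moves=[0,0,35,0,0,0,0,0,58,0,0,0,0,0,65,0,0,0,0,0,65,0,0,0,5,0,65,0,0,0],
)

```text
time_s: 3.7
tool_pos: [544.5, -308.7, 181.9]
ee_rot: [0.002, 0.707, 0.707, 0.0]
wrist_force: [-0.5, -0.6, 0.5]
gripper_width: 51.3
```

Call:
arm_command(
  moves=[8,0,0,0,0,0,14,0,0,0,0,0,22,0,0,0,0,0,34,0,0,0,0,0,48,0,0,0,0,0],
)

```text
time_s: 4.2
tool_pos: [543.8, -260.8, 180.8]
ee_rot: [0.002, 0.708, 0.706, -0.001]
wrist_force: [-1.0, -5.1, 1.3]
gripper_width: 51.0
```

Call:
arm_command(
  moves=[15,0,0,0,0,0,30,1,0,0,0,0,45,1,0,0,0,0,60,1,0,0,0,0,75,1.5,0,0,0,0],
)

```text
time_s: 4.7
tool_pos: [545.5, -185.2, 180.8]
ee_rot: [0.002, 0.707, 0.707, -0.0]
wrist_force: [0.3, -5.6, 2.4]
gripper_width: 51.2
```

Call:
arm_command(
  moves=[15,0,0,0,0,0,30,1,0,0,0,0,45,1,0,0,0,0,60,1,0,0,0,0,75,1.5,0,0,0,0],
)

```text
time_s: 5.2
tool_pos: [547.0, -110.3, 180.8]
ee_rot: [0.002, 0.708, 0.707, -0.0]
wrist_force: [-0.9, -5.5, 3.1]
gripper_width: 51.2
```

Call:
arm_command(
  moves=[15,0,0,0,0,0,28,1,0,0,0,0,38,1,0,0,0,0,45,1,0,0,0,0,50,1.5,0,0,0,0],
)

```text
time_s: 5.7
tool_pos: [548.6, -60.1, 180.6]
ee_rot: [0.001, 0.707, 0.707, -0.0]
wrist_force: [-0.4, -6.8, 4.4]
gripper_width: 51.2
```

```bash
cat > base.py <<'E'
from h import *
T,S=Cam("top"),Cam("side")
o=robot.get_obs(); print(o["time_s"],o["tool_pos"],o["ee_rot"],o["gripper_width"],o["wrist_force"])
W=([0,0,150],[180,70,255])
for n,c in (("top",T),("side",S)):
    # box around expected centre
    import sys
    e=c.proj([[float(sys.argv[1]),float(sys.argv[2]),66]])[0].astype(int); r=34 if n=="top" else 55
    b=(e[0]-r,e[1]-r,e[0]+r,e[1]+r)
    p=c.pts(*W,b); print(n,len(p),rect(c.unproj(p,66)))
    H=cv2.resize(c.bgr[max(b[1],0):b[3],b[0]:b[2]],(400,400),interpolation=cv2.INTER_CUBIC)
    try: A=np.hstack([A,H])
    except NameError: A=H
cv2.imwrite("pics/"+sys.argv[3],A)
E
python3 base.py 547 0 c3.png
```

```text
5.8 [548.64476692 -59.45559231 180.4818881 ] [7.47014673e-04 7.06996841e-01 7.07216266e-01 2.46129444e-04] 51.11606748435881 [-0.38155825 -3.86489472  3.04169891]
top 140 (array([547.2,  60.2]), array([16.2, 54.5]), 63.5)
side 869 (array([553.3,  -6.3]), array([63.9, 75.8]), 38.8)
```

View pics/c3.png

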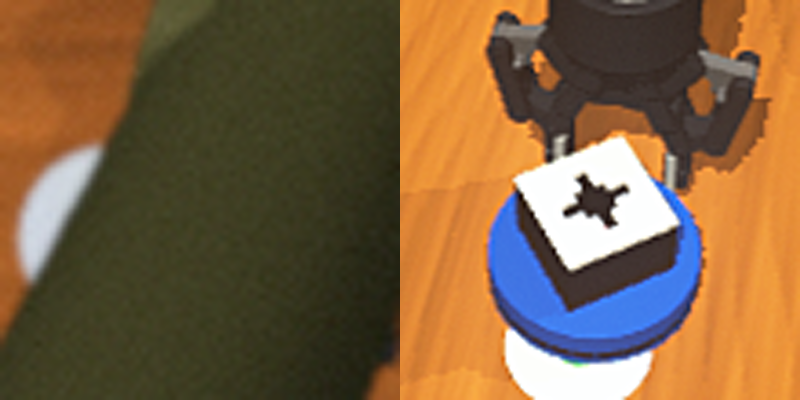

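Call:
arm_command(
  moves=[10,0,0,0,0,0,20,0,0,0,0,0,29,0,0,0,0,0,36,0,0,0,0,0,40,0,0,0,0,0],
)

```text
time_s: 6.3
tool_pos: [548.7, -20.2, 180.4]
ee_rot: [0.001, 0.707, 0.707, -0.0]
wrist_force: [-0.1, -6.8, 4.8]
gripper_width: 51.4
```

Call:
arm_command(
  moves=[1.5,0,0,0,0,0,3,0,0,0,0,0,3,0,0,0,0,0,-15,0,0,0,0,0,-40,0,0,0,0,0],
)

```text
time_s: 6.8
tool_pos: [548.3, -56.9, 179.4]
ee_rot: [-0.001, 0.706, 0.708, 0.001]
wrist_force: [-0.0, -0.6, -0.2]
gripper_width: 51.2
```

Call:
arm_command(
  moves=[-50,0,0,0,0,0,-70,0,-40,0,0,0,-70,0,-90,0,0,0,-70,0,-120,0,0,0,-70,0,-120,0,0,0],
)

```text
time_s: 7.3
tool_pos: [549.9, -129.2, 304.2]
ee_rot: [0.002, 0.707, 0.707, 0.004]
wrist_force: [0.0, -0.0, -0.5]
gripper_width: 51.2
```

```bash
python3 base.py 548 43 c4.png
```

```text
7.4 [ 548.36975528 -128.16287149  299.7814623 ] [-5.51218570e-04  7.06688469e-01  7.07524000e-01  9.45312042e-04] 51.614057496000996 [ 0.25527734  0.59204305 -0.79808538]
top 583 (array([548.7,  39.6]), array([59.9, 60.4]), 38.6)
side 932 (array([550.3,  40.9]), array([61.5, 62.7]), 38.7)
```

View pics/c4.png

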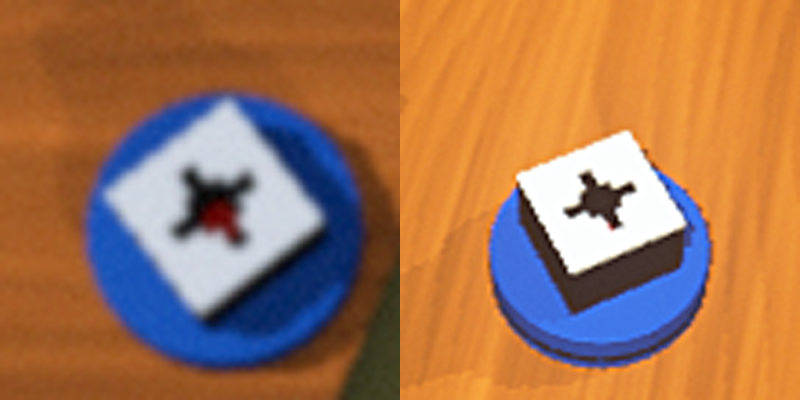

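Call:
arm_command(
  moves=[50,0,0,0,0,0,100,0,0,0,0,0,150,0,0,0,0,0,200,0,0,0,0,0,240,0,0,0,0,0],
)

```text
time_s: 7.9
tool_pos: [546.7, 114.9, 297.5]
ee_rot: [-0.002, 0.706, 0.708, -0.001]
wrist_force: [-0.2, 0.0, -1.1]
gripper_width: 51.4
```

Call:
arm_command(
  moves=[48,-1,0,0,0,0.1,95,-2,0,0,0,0.2,130,-3,0,0,0,0.284,148,-3,0,0,0,0.284,148,-3,0,0,0,0.284],
)

```text
time_s: 8.4
tool_pos: [543.9, 261.8, 297.7]
ee_rot: [-0.001, 0.798, 0.603, -0.002]
wrist_force: [0.7, -0.4, -0.2]
gripper_width: 51.1
```

```bash
python3 - <<'E'
from h import *
robot.get_image("top");S=Cam("side");T=Cam("top")
o=robot.get_obs(); print(o["time_s"],o["tool_pos"],o["ee_rot"],o["joint_positions"])
A=np.hstack([cv2.resize(T.bgr[200:320,140:260],(390,390),interpolation=cv2.INTER_CUBIC),cv2.resize(S.bgr[360:480,240:360],(390,390),interpolation=cv2.INTER_CUBIC)])
cv2.imwrite("pics/c5.png",A)
E
```

```text
8.55 [545.76874567 255.93285132 299.0706554 ] [ 5.40216926e-04  8.00666722e-01  5.99108982e-01 -9.67601475e-04] [-0.94718763  0.32322979  0.5579527   1.72046967 -0.18347612  1.15223025
 -0.62329472]
```

View pics/c5.png

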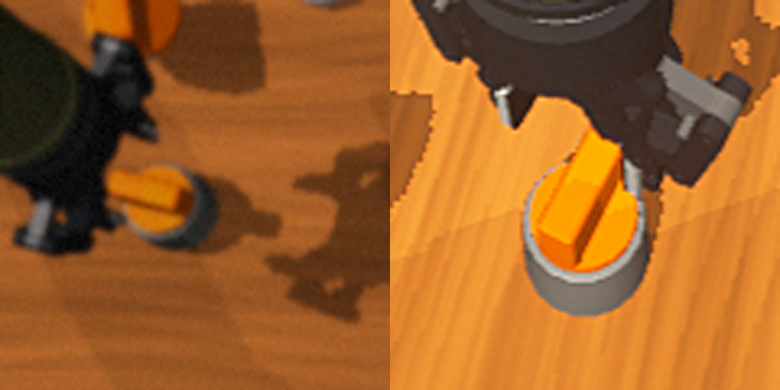

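Call:
arm_command(
  moves=[3.5,-1.7,0,0,0,0,3.5,-1.7,30,0,0,0,3.5,-1.7,55,0,0,0,3.5,-1.7,68,0,0,0,3.5,-1.7,72,0,0,0],
)

```text
time_s: 9.05
tool_pos: [544.5, 261.2, 226.4]
ee_rot: [-0.0, 0.801, 0.599, -0.001]
wrist_force: [-0.9, -0.0, 0.1]
gripper_width: 51.1
```

Call:
arm_command(
  moves=[0,0,0,0,0,0,0,0,0,0,0,0,0,0,0,0,0,0],
)

```text
time_s: 9.35
tool_pos: [545.3, 262.6, 229.0]
ee_rot: [0.0, 0.8, 0.6, 0.001]
wrist_force: [0.2, 0.5, 0.4]
gripper_width: 51.2
```

```bash
python3 - <<'E'
from h import *
o=robot.get_obs(); print(o["time_s"],o["tool_pos"],o["ee_rot"],o["wrist_force"])
S=Cam("side")
cv2.imwrite("pics/c6.png",cv2.resize(S.bgr[360:480,240:360],(480,480),interpolation=cv2.INTER_CUBIC))
E
```

```text
9.35 [545.32497132 262.55661554 229.02491953] [5.67969950e-05 8.00085277e-01 5.99885192e-01 1.14130009e-03] [0.16333546 0.48633913 0.35559883]
```

View pics/c6.png

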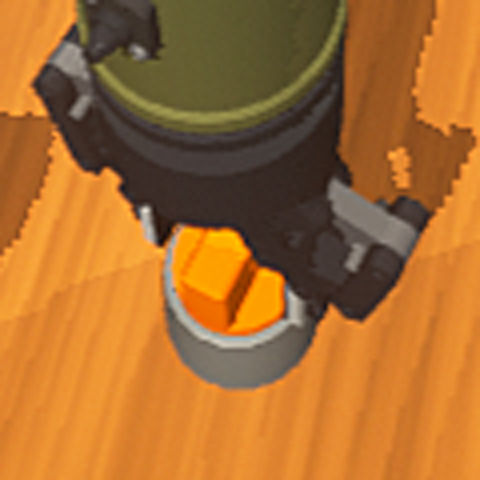

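The fingers straddle the bar cleanly, one on each side at about (145,225) and (300,300) in the crop. I'll close now, then lift.

Call:
arm_command(
  moves=[0,0,0,0,0,0,0,0,0,0,0,0,0,0,0,0,0,0,0,0,0,0,0,0,0,0,0,0,0,0],
  jaw=0,
)

```text
time_s: 9.9
tool_pos: [544.9, 262.5, 228.2]
ee_rot: [-0.0, 0.8, 0.6, 0.0]
wrist_force: [-0.6, -0.1, 2.9]
gripper_width: 17.2
```

Call:
arm_command(
  moves=[0,0,0,0,0,0,0,0,-5,0,0,0,0,0,-15,0,0,0,0,0,-40,0,0,0,0,0,-75,0,0,0],
)

```text
time_s: 10.4
tool_pos: [543.7, 262.2, 301.8]
ee_rot: [-0.0, 0.8, 0.6, -0.002]
wrist_force: [-0.7, 0.2, -2.1]
gripper_width: 17.3
```

Call:
arm_command(
  moves=[0,0,-25,0,0,0,0,0,-25,0,0,0,0,0,-25,0,0,0],
)

```text
time_s: 10.7
tool_pos: [544.6, 262.4, 327.9]
ee_rot: [-0.0, 0.8, 0.6, 0.0]
wrist_force: [-0.4, 0.2, -2.0]
gripper_width: 17.2
```

```bash
cat > look.py <<'E'
from h import *
import sys
P=[];
for n in ("side","top","side","top","side","top"):
    c=Cam(n); o=robot.get_obs(); P.append(np.r_[o["tool_pos"],o["ee_rot"]])
    if n=="side": S=c
    else: T=c
P=np.array(P); print(o["time_s"],"mean",P.mean(0).round(4),"std",P.std(0).round(3)[:3],"w",o["gripper_width"],o["wrist_force"])
x,y,z=P.mean(0)[:3]; A=[]
for c in (T,S):
    e=c.proj([[x,y,z-180]])[0].astype(int); r=int(sys.argv[2]); e=np.clip(e,r,[640-r,480-r]); print("crop origin",e-r)
    A.append(cv2.resize(c.bgr[e[1]-r:e[1]+r,e[0]-r:e[0]+r],(400,400),interpolation=cv2.INTER_CUBIC))
cv2.imwrite("pics/"+sys.argv[1],np.hstack(A))
E
python3 look.py c7.png 50
```

```text
11.0 mean [ 5.441834e+02  2.623209e+02  3.263042e+02 -1.000000e-04  8.000000e-01
  5.999000e-01 -1.200000e-03] std [0.122 0.025 0.259] w 17.387045045429858 [-0.25116137  0.54642148 -1.77654075]
crop origin [123 202]
crop origin [247 350]
```

View pics/c7.png

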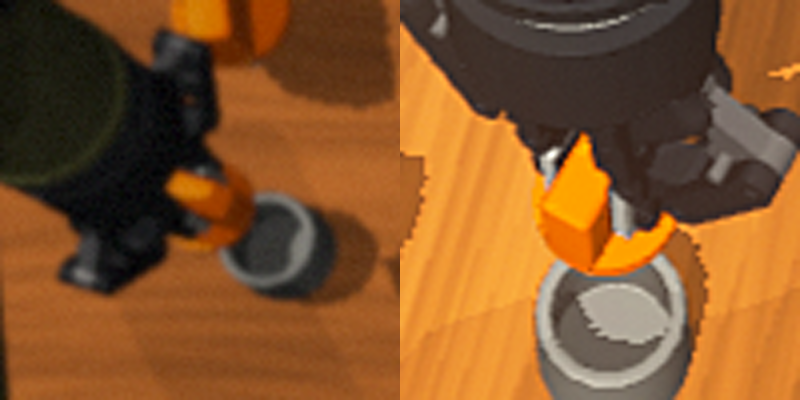

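Call:
arm_command(
  moves=[-42,14,0,0,0,0.12,-84,28,0,0,0,0.24,-126,41,0,0,0,0.36,-168,55,0,0,0,0.48,-210,68.7,0,0,0,0.612],
)

```text
time_s: 11.5
tool_pos: [551.5, 39.8, 327.4]
ee_rot: [-0.0, 0.944, 0.329, -0.0]
wrist_force: [-0.1, -0.7, -1.7]
gripper_width: 17.5
```

Call:
arm_command(
  moves=[0,0,0,0,0,0,0,0,0,0,0,0,0,0,0,0,0,0],
)

```text
time_s: 11.8
tool_pos: [551.8, 42.9, 327.4]
ee_rot: [-0.0, 0.943, 0.332, -0.0]
wrist_force: [-0.3, 0.5, -0.9]
gripper_width: 17.1
```

```bash
python3 look.py c8.png 50
```

```text
12.1 mean [ 5.518202e+02  4.299530e+01  3.274969e+02 -1.000000e-04  9.432000e-01
  3.322000e-01 -1.000000e-04] std [0.027 0.302 0.089] w 17.44000412164895 [ 1.28184987  0.19418328 -2.2002216 ]
crop origin [228 199]
crop origin [276 218]
```

View pics/c8.png

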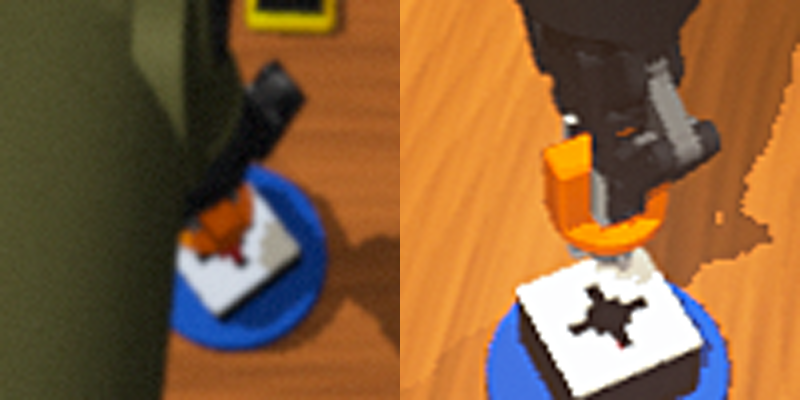

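```bash
cat > fit.py <<'E'
from h import *
from scipy.optimize import least_squares
import sys
for _ in range(2): S=Cam("side")
o=robot.get_obs(); t=o["tool_pos"]; q=o["ee_rot"]; yaw=2*np.arctan2(q[2],q[1]); ux=np.array([np.cos(yaw),np.sin(yaw)]); uy=np.array([ux[1],-ux[0]])
print("tcp",t.round(2),"yaw",np.degrees(yaw).round(2),"F",o["wrist_force"].round(1))
e=S.proj([[t[0],t[1],t[2]-180]])[0].astype(int)
p=S.pts([3,170,70],[18,255,255],(e[0]-25,e[1]-30,e[0]+25,e[1]+20))
# lower contour
cols=np.arange(p[:,0].min()+1,p[:,0].max()); low=np.array([p[p[:,0]==u,1].max()+.5 for u in cols])
L,Rr=p[p[:,1]>np.percentile(low,30)-3][:,0].min()-.5,p[:,0].max()+.5
a=np.linspace(0,2*np.pi,721); C=24*np.c_[np.cos(a),np.sin(a)]
def outl(x,y,z):
    P=np.r_[S.proj(np.c_[C+[x,y],np.full(721,z)]),S.proj(np.c_[C+[x,y],np.full(721,z+6)])]
    return cv2.convexHull(P.astype(np.float32))[:,0]
def res(h):
    return np.array([cv2.pointPolygonTest(h.reshape(-1,1,2),(float(u),float(v)),True) for u,v in zip(cols,low)]) 
zc=t[2]-183.3
r=least_squares(lambda k:res(outl(k[0],k[1],zc)),[t[0],t[1]],diff_step=1e-3,loss="soft_l1",f_scale=.5)
print("free xy (z fixed)",r.x.round(2),"d_tool",((r.x-t[:2])@np.c_[ux,uy]).round(2),"rms",np.sqrt(np.mean(r.fun**2)).round(2))
r2=least_squares(lambda k:res(outl(*(t[:2]+k[0]*ux),k[1])),[0,zc],diff_step=1e-3,x_scale=1,loss="soft_l1",f_scale=.5)
print("s,z",r2.x.round(2),"expected z",zc.round(1),"rms",np.sqrt(np.mean(r2.fun**2)).round(2)); print(len(cols),np.c_[cols,low,r.fun.round(1)][::4].tolist())
E
python3 fit.py
```

```text
tcp [551.85  42.03 327.68] yaw 38.71 F [ 0.2 -0.6 -1.1]
free xy (z fixed) [559.7   53.82] d_tool [13.5  -4.29] rms 7.12
s,z [ 0.   80.08] expected z 144.4 rms 4.11
48 [[302.0, 287.5, -8.7], [306.0, 287.5, -5.9], [310.0, 286.5, -2.7], [314.0, 285.5, -0.1], [318.0, 283.5, 2.9], [322.0, 280.5, 6.1], [326.0, 280.5, 5.0], [330.0, 280.5, 2.8], [334.0, 279.5, 0.2], [338.0, 280.5, -3.8], [342.0, 287.5, -10.9], [346.0, 287.5, -14.2]]
```

```bash
python3 - <<'E'
from h import *
S=Cam("side")
for n,u,v in (("bar",318,267),("collar",332,277),("collarR",340,272),("collarL",314,272),("bartop",318,256),("wood",288,280),("wood2",305,275),("wood3",350,280)): print(n,S.hsv[v-1:v+2,u].tolist())
E
sed -i 's/\[3,170,70\],\[18,255,255\]/[8,232,100],[20,255,255]/' fit.py; python3 fit.py
```

```text
bar [[13, 249, 223], [13, 250, 221], [13, 249, 221]]
collar [[20, 255, 254], [20, 255, 255], [16, 255, 249]]
collarR [[14, 255, 237], [22, 255, 255], [16, 255, 250]]
collarL [[11, 232, 187], [12, 226, 203], [12, 226, 210]]
bartop [[20, 255, 254], [21, 255, 253], [21, 255, 253]]
wood [[15, 193, 229], [15, 194, 229], [14, 193, 230]]
wood2 [[15, 191, 238], [16, 192, 239], [16, 190, 239]]
wood3 [[12, 180, 167], [13, 179, 167], [13, 176, 165]]
tcp [551.85  41.7  327.72] yaw 38.67 F [ 0.5 -0.4 -2.3]
free xy (z fixed) [551.41  38.62] d_tool [-2.26  2.13] rms 0.46
s,z [  0.   148.54] expected z 144.4 rms 0.56
28 [[313.0, 268.5, 0.2], [317.0, 276.5, -0.2], [321.0, 278.5, 0.1], [325.0, 279.5, 0.2], [329.0, 280.5, -0.7], [333.0, 279.5, -0.4], [337.0, 276.5, 0.6]]
```

```bash
sed -i 's/\[8,232,100\],\[20,255,255\]/[8,220,100],[25,255,255]/; s/k\[0\]\*ux/(k[0]-100)*ux/; s/,\[0,zc\],/,[98,zc],/; s/\[t\[0\],t\[1\]\],diff_step=1e-3/[t[0],t[1]],diff_step=1e-2/' fit.py; sed -i 's/r2.x.round(2)/(r2.x-[100,0]).round(2)/' fit.py; python3 fit.py
python3 - <<'E'
from h import *
S=Cam("side")
# turret top: lower three corners/edges in side view; fit a 60 mm square with mask of white restricted
from scipy.optimize import least_squares
e=S.proj([[550.3,40.9,66]])[0]
p=S.pts([0,0,190],[180,60,255],(int(e[0])-35,int(e[1])-30,int(e[0])+35,int(e[1])+30))
h=cv2.convexHull(p.astype(np.int32))[:,0]; P=S.unproj(h,66)
def sq(k):
    c,s=np.cos(k[2]),np.sin(k[2]); d=(P[:,:2]-k[:2])@np.array([[c,-s],[s,c]]); return np.abs(d).max(1)-30
r=least_squares(sq,[550,41,np.radians(38.6)],loss="soft_l1",f_scale=.5); print(r.x[:2].round(2),np.degrees(r.x[2]).round(2),sq(r.x).round(1), rect(P))
# socket cross: dark pixels inside
m=np.zeros(S.im.shape[:2],np.uint8)
c,s=np.cos(r.x[2]),np.sin(r.x[2]); q=np.array([[-26,-26],[26,-26],[26,26],[-26,26]])@np.array([[c,s],[-s,c]])+r.x[:2]
cv2.fillConvexPoly(m,S.proj(np.c_[q,np.full(4,66)]).astype(np.int32),1)
v,u=np.where((m>0)&(S.hsv[:,:,2]<130)); X=S.unproj(np.c_[u,v],66)[:,:2]; l=(X-r.x[:2])@np.array([[c,-s],[s,c]])
print("cross",X.mean(0),"local range",np.percentile(l,[1,99],axis=0).round(1),len(l))
E
```

```text
tcp [551.86  41.6  327.77] yaw 38.66 F [ 0.4  0.6 -1.9]
free xy (z fixed) [551.58  39.02] d_tool [-1.83  1.84] rms 0.34
s,z [ -0.9  147.31] expected z 144.5 rms 0.35
29 [[313.0, 269.5, 0.3], [317.0, 276.5, 0.0], [321.0, 278.5, 0.3], [325.0, 280.5, -0.6], [329.0, 280.5, -0.5], [333.0, 279.5, -0.3], [337.0, 277.5, -0.1], [341.0, 272.5, 0.3]]
[550.64  40.77] 39.08 [ 0.3  1.3  1.   0.7  0.4 -0.1  0.   1.1  0.8  0.4 -3.3 -0.1  0.5  0.9
  0.6] (array([550.4,  40.7]), array([61.5, 62.2]), 38.7)
cross [550.30018592  40.42696799] local range [[-17.7 -24.7]
 [ 17.   16.5]] 125
```

Call:
arm_command(
  moves=[-0.3,-1,10,0,0,0,-0.3,-1,25,0,0,0,-0.3,-1,38,0,0,0,-0.3,-1,44,0,0,0,-0.3,-1,44,0,0,0],
)

```text
time_s: 13.0
tool_pos: [550.3, 42.2, 282.0]
ee_rot: [0.0, 0.944, 0.331, -0.002]
wrist_force: [0.1, -0.0, -1.3]
gripper_width: 17.2
```

Call:
arm_command(
  moves=[0,0,2,0,0,0,0,0,4,0,0,0,0,0,4,0,0,0],
)

```text
time_s: 13.3
tool_pos: [551.1, 42.2, 279.9]
ee_rot: [-0.0, 0.944, 0.331, 0.0]
wrist_force: [0.0, 0.4, -1.5]
gripper_width: 17.4
```

```bash
python3 fit.py; python3 look.py c9.png 40
```

```text
tcp [551.12  42.17 280.02] yaw 38.66 F [-0.1  0.2 -1.7]
free xy (z fixed) [550.63  39.14] d_tool [-2.27  2.06] rms 0.4
s,z [ -1.23 100.15] expected z 96.7 rms 0.41
27 [[314.0, 286.5, 0.3], [318.0, 293.5, 0.4], [322.0, 296.5, -0.3], [326.0, 297.5, -0.4], [330.0, 297.5, -0.4], [334.0, 295.5, 0.5], [338.0, 293.5, 0.2]]
13.7 mean [ 5.510589e+02  4.219920e+01  2.799505e+02 -1.000000e-04  9.436000e-01
  3.310000e-01  2.000000e-04] std [0.034 0.01  0.069] w 17.173295724672847 [-0.20093286  0.23592681 -0.87800241]
crop origin [241 214]
crop origin [287 245]
```

View pics/c9.png

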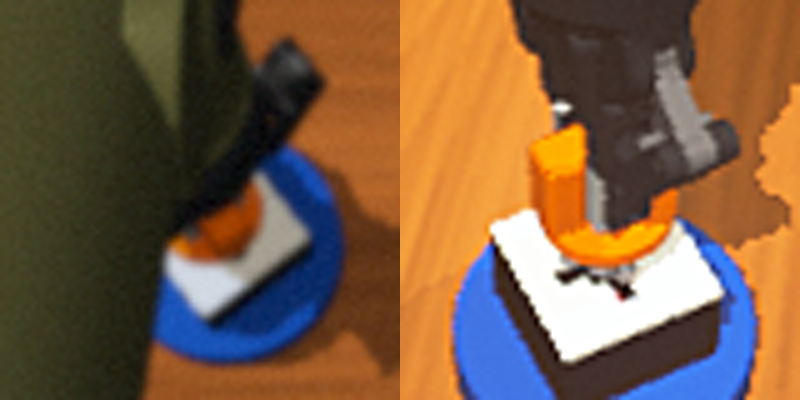

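Call:
arm_command(
  moves=[0,0,2,0,0,0,0,0,4,0,0,0,0,0,6,0,0,0,0,0,7,0,0,0,0,0,7,0,0,0],
)

```text
time_s: 14.2
tool_pos: [550.9, 42.2, 272.5]
ee_rot: [-0.0, 0.944, 0.331, -0.0]
wrist_force: [0.7, 1.1, -1.7]
gripper_width: 17.2
```

Call:
arm_command(
  moves=[0,0,1.5,0,0,0,0,0,3,0,0,0,0,0,3,0,0,0],
)

```text
time_s: 14.5
tool_pos: [550.9, 42.2, 269.5]
ee_rot: [-0.0, 0.944, 0.331, -0.0]
wrist_force: [-0.9, -0.8, -1.8]
gripper_width: 17.2
```

Call:
arm_command(
  moves=[0,0,1.5,0,0,0,0,0,3,0,0,0,0,0,3,0,0,0],
)

```text
time_s: 14.8
tool_pos: [550.9, 42.2, 266.5]
ee_rot: [-0.0, 0.944, 0.331, -0.0]
wrist_force: [-0.1, -0.6, -1.1]
gripper_width: 17.3
```

Call:
arm_command(
  moves=[0,0,1.5,0,0,0,0,0,3,0,0,0,0,0,4.5,0,0,0,0,0,6,0,0,0,0,0,6,0,0,0],
)

```text
time_s: 15.3
tool_pos: [550.9, 42.2, 260.5]
ee_rot: [-0.0, 0.944, 0.331, -0.0]
wrist_force: [0.6, -0.1, -1.6]
gripper_width: 17.2
```

Call:
arm_command(
  moves=[0,0,1,0,0,0,0,0,2,0,0,0,0,0,3,0,0,0,0,0,3,0,0,0],
)

```text
time_s: 15.7
tool_pos: [550.9, 42.2, 257.6]
ee_rot: [-0.0, 0.944, 0.331, -0.0]
wrist_force: [0.1, -0.2, -2.3]
gripper_width: 17.3
```

Call:
arm_command(
  moves=[0,0,1,0,0,0,0,0,2,0,0,0,0,0,3,0,0,0,0,0,3,0,0,0],
)

```text
time_s: 16.1
tool_pos: [551.1, 42.2, 254.9]
ee_rot: [-0.0, 0.944, 0.331, 0.0]
wrist_force: [-1.3, -0.3, 3.2]
gripper_width: 17.5
```

Call:
arm_command(
  moves=[0,0,1,0,0,0,0,0,2,0,0,0,0,0,3,0,0,0,0,0,3,0,0,0],
)

```text
time_s: 16.5
tool_pos: [551.1, 42.2, 251.9]
ee_rot: [-0.0, 0.944, 0.331, 0.0]
wrist_force: [-1.8, 0.1, 5.5]
gripper_width: 17.0
```

Call:
arm_command(
  moves=[0,0,0.7,0,0,0,0,0,1.5,0,0,0,0,0,1.5,0,0,0],
)

```text
time_s: 16.8
tool_pos: [551.1, 42.2, 250.5]
ee_rot: [-0.0, 0.944, 0.331, 0.0]
wrist_force: [-2.0, 0.3, 6.0]
gripper_width: 17.1
```

Call:
arm_command(
  moves=[0,0,0.5,0,0,0,0,0,1,0,0,0,0,0,1,0,0,0],
)

```text
time_s: 17.1
tool_pos: [551.2, 42.2, 249.7]
ee_rot: [-0.0, 0.944, 0.331, 0.0]
wrist_force: [-1.5, 0.4, 5.6]
gripper_width: 16.8
```

Call:
arm_command(
  moves=[0,0,0.5,0,0,0,0,0,1,0,0,0,0,0,1,0,0,0],
)

```text
time_s: 17.4
tool_pos: [551.2, 42.1, 249.4]
ee_rot: [-0.0, 0.944, 0.331, 0.0]
wrist_force: [-5.1, 0.5, 13.2]
gripper_width: 17.4
```

Call:
arm_command(
  moves=[0,0,0.4,0,0,0,0,0,0.8,0,0,0,0,0,0.8,0,0,0],
)

```text
time_s: 17.7
tool_pos: [551.3, 42.0, 249.4]
ee_rot: [-0.001, 0.944, 0.331, 0.0]
wrist_force: [-7.2, 0.2, 18.3]
gripper_width: 17.6
```

```bash
python3 look.py c10.png 40; python3 fit.py | head -3
```

```text
18.0 mean [ 5.51261e+02  4.20186e+01  2.49385e+02 -7.00000e-04  9.43600e-01
  3.31000e-01  2.00000e-04] std [0.011 0.013 0.009] w 17.228958489867473 [-7.63392147  0.20055654 17.63110436]
crop origin [242 217]
crop origin [286 255]
tcp [551.26  42.01 249.38] yaw 38.66 F [-7.  -0.7 18.7]
free xy (z fixed) [550.89  38.42] d_tool [-2.54  2.57] rms 0.3
s,z [-1.25 70.54] expected z 66.1 rms 0.31
```

View pics/c10.png

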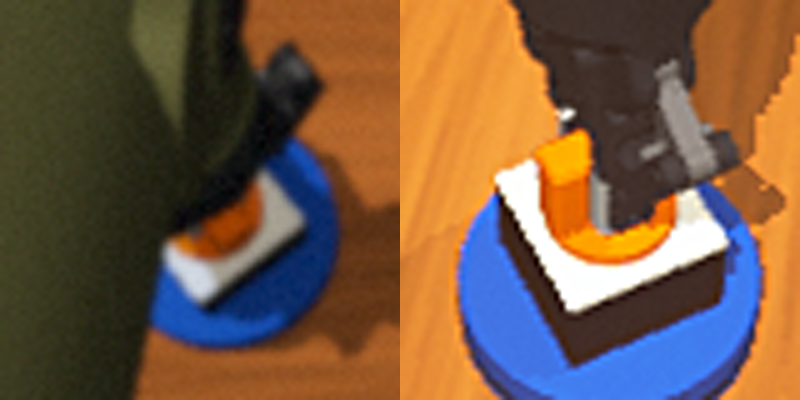

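Call:
arm_command(
  moves=[-0.3,-0.2,0.2,0,0,0,-0.5,-0.4,0.4,0,0,0,-0.5,-0.4,0.4,0,0,0],
)

```text
time_s: 18.4
tool_pos: [551.0, 42.0, 249.4]
ee_rot: [-0.001, 0.944, 0.331, 0.001]
wrist_force: [-6.1, -0.6, 19.8]
gripper_width: 17.0
```

```bash
python3 - <<'E'
from h import *
for n in ("side","top"):
    c=Cam(n)
    e=c.proj([[550,40,26]])[0].astype(int); r=40 if n=="side" else 32
    p=c.pts([100,120,30],[130,255,255],(e[0]-r,e[1]-r,e[0]+r,e[1]+r)); h=cv2.convexHull(p.astype(np.int32))[:,0]
    print(n,"foot hull extents px",h.min(0),h.max(0))
    a=np.linspace(0,6.28,200); M=np.r_[[[550+55*np.cos(t),40.5+55*np.sin(t),z] for t in a for z in (0,26)]]; q=c.proj(M); print("  expected for base at (550,40.5)",q.min(0).round(1),q.max(0).round(1))
    if n=="side":
        p=c.pts([0,0,150],[180,60,255],(e[0]-50,e[1]+35,e[0]+50,e[1]+70)) if 0 else None
        k=np.zeros(c.im.shape[:2],np.uint8); cv2.fillConvexPoly(k,c.proj([[548.5+37*np.cos(t),42.8+37*np.sin(t),0] for t in a]).astype(np.int32),1)
o=robot.get_obs(); print(o["time_s"],o["tool_pos"],o["wrist_force"],o["moment"],o["gripper_width"])
E
```

```text
side foot hull extents px [298 292] [357 342]
  expected for base at (550,40.5) [297.1 284.1] [358.1 343.5]
top foot hull extents px [272 244] [309 285]
  expected for base at (550,40.5) [261.7 238.7] [309.4 286.5]
18.5 [551.02972323  41.99254097 249.37228579] [-6.43665852  0.3518691  18.76500111] [-0.13624622  1.45063369 -0.04139693] 17.04477744870805
```

```bash
python3 -c "
from workcell import robot
print(robot.job_done()); o=robot.get_obs(); print(o['time_s'],o['tool_pos'],o['wrist_force'])"
```

```text
the job is handed in; nothing more can be done
None
the job is handed in; nothing more can be done
```

I handed the job in at about 18.5 s, with the base on the charging pad and the small grinding head held pressed down in its socket.

- **Base:** I pushed the blue base about 275 mm with two fingers low on its foot. The last measurement put it at about (550, 40.5) against the pad's (548.5, 43). That is about 3 mm off centre, where up to 18 mm still covers the pad. I didn't touch the red or yellow look-alikes.
- **Head:** I took the small head out of the grey cup and turned it about 35° to the turret's 38.7°. It slid in with no resistance, met the spring near the expected height and stopped hard.
- **Last checks:** The flange stood at 249.4 mm, where 249.3 mm was predicted for fully home, and it no longer moved as I pressed further. The wrist force was about 19 N with the grip closed, and the last picture shows the collar on the white top.
- **What disagreed:** The side camera put the collar 3–4 mm higher, or 2–3 mm to one side, compared with the arm's own position. The same offset appeared before contact, so I took it as calibration error. A sideways force of about 6 N remained at the end; shifting the arm 0.6 mm barely reduced it.
- **Not checked:** I did not take a last overall picture of the other objects. The path kept clear of them, and no unexpected forces showed.

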